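# Roll the incense tube out of the drawer's way

### The job

The bamboo incense tube has come to lie in front of the drawer box, where it blocks the drawer. With your fingertips on top of it, roll it sideways towards the open ceramic cup until it lies wholly clear of the drawer's way, and let it stop, at rest, in the space beside the drawer's way, before it touches the cup. Only stroke it along by its top: do not shove it from the side, grip it or lift it, and leave the other things on the shelf as they are.

Things in the scene. Friction and masses are not known exactly. Their poses are not given: they have to be found in the camera images.
- tube: Closed bamboo incense tube: a plain cylinder 64 mm in diameter, 150 mm long, about 0.2 kg, lying on its side on the bamboo tier, whose top is at z = 0. Origin on its axis at mid-length, 32 mm above the tier. Own x runs along the tube to the corked end; at the start its own z points up, and y and z turn as it rolls. Pressed from above with 3 to 10 N it rolls without slipping.
- tube_plain_end (a point): Centre of the tube's plain end face, on its axis, 75 mm from the middle. The tube lies roughly square to the drawer front (up to about 0.12 rad off) and rolls across its own axis; its middle moves half as far as a fingertip that presses on its top. Let go from a slow roll it stops within a few millimetres.
- tube_cork_end (a point): Centre of the tube's other end face, on its axis, 75 mm from the middle; a cork 54 mm in diameter stands out 8 mm beyond it.
- drawer_box: White plastic drawer box, 180 mm deep (own x), 180 mm wide (own y), 88 mm high, fixed on the tier. Origin at the centre of its underside; own -x points out of the front, the way the drawer slides. The drawer's way is the strip of tier before the box, as wide as the drawer front: 173 mm, centred on the box. A small lip stands out 6 mm from the box's front.
- drawer (a joint): How far the drawer is slid out, m: 0 is shut, 0.13 fully out. It stays shut.
- cup: Open ceramic cup, 78 mm across the rim, 85 mm high, standing upright. Origin at the centre of its underside. It stands in front of and to one side of the drawer box, its middle 250 to 275 mm from the box's middle line: which side differs.
- jar: Closed plastic jar with a screw lid, 76 mm across, 72 mm high, upright, on the side opposite to the cup. Origin at the centre of its underside. Bystander.
- soap_dish: Steel soap dish with a bar of soap, 115 x 80 x 29 mm, beside the drawer box. Origin at the centre of its underside. Bystander.
- hairbrush: Wooden hairbrush lying bristles down, 190 x 62 x 32 mm, along its own x, beside the drawer box. Origin about its middle, on the tier. Bystander.
There are look-alikes about, which are no part of the job. Of the things like the tube, leave any that is red; of the rest the larger one is meant.

How it is judged:
By the outcome, as a careful person would: the job done as asked, in the order asked, and still so for the second after the job is handed in, with the robot touching nothing.
It also fails if it takes over 72 s, if anything falls off the work surface, if the arm or the gripper's body presses on something with over 40 N, if the wrist force passes 120 N, or if a joint passes its speed limit or range.

### The arm

A 6-joint arm with a two-finger parallel gripper is mounted at the origin on the work surface. World frame = base frame: x ahead of the robot, y to its left, z up, the work surface at z = 0. Lengths are in m, angles in rad, forces in N, time in s.
With the tool pointing down it reaches from about 0.35 to 0.975 m from the base axis. Payload 4.9 kg.
Tool frame: the origin (TCP) lies midway between the tips of the shut fingers; the grasp point (between the pads) lies 19 mm behind it; z points along the fingers, y is the line along which they close (so a half turn about z gives the same grasp; the last joint's range is limited). The gripper opens to 85 mm and grips with 20 to 120 N. Pads are 22 mm wide; open, the fingers measure 114 mm over their backs; the gripper's body (76 mm by 85 mm) begins 54 mm behind the grasp point. The pads swing forward as they close: fully open they stand 13 mm farther back than shut.
Start: joints at [1.095, 0.053, 1.613, -0, 1.476, -0.119], TCP at [0.218, 0.586, 0.231] pointing down, gripper open.
Joint ranges: [-3.01, 3.01], [-1.01, 2.22], [0.06, 2.58], [-1.02, 4.17], [0.09, 2.62], [-3.14, 3.14]. Speed limits (rad/s): [2.57, 2.57, 3.14, 3.14, 3.14, 3.14].

### API

Orientations are given as a unit quaternion [w, x, y, z].
In Python, from plant import manip gives the robot as it stands.
- The arm moves only by the tool carry_out, never from a script. Its argument "moves" is a list of rows, each a list of 7 numbers: the opening, from 0 (shut) to 1 (fully open), then the shift along the tool's x, y, z normalised to -1 to 1, where 1 is 0.4 m, then the turn, a rotation vector about the tool's x, y, z normalised to -1 to 1, where 1 is 0.5 rad. In form: [[grip, dx, dy, dz, rx, ry, rz], ...]. A call has 1 to 8 rows; each row is the pose to reach, as a shift and turn from the pose commanded when the call began, along the tool's axes at that moment; what a row does not reach only later rows make up. A row lasts 1/12 s, in which the tool goes at most 41.7 mm and 7.16 degrees, less where a joint would pass 70% of its speed; a pose out of reach is approached as far as the arm can. A call with a number of a shift or a turn outside -1 to 1 is refused whole. A call with a gripper value outside its range is refused whole. The fingers move at their own pace and stop on an object; the grip force is fixed at half the most. Time passes only in rows, so rows that repeat a pose let the fingers close. It gives the time, the measured TCP pose, the force and the opening at its end, in the units of the state.
- manip.state(): the state, without advancing time (a new reading comes with each control period).
- manip.grab_frame(name): name is "scene" or "top"; returns the picture (420x560x3 uint8, red, green, blue); there is no depth.
- manip.camera_info(name): a dict with "intrinsics" (3x3 intrinsics, pixels), "extrinsics" (4x4, takes a point from world to camera coordinates). Camera axes: x right, y down, z forward; pixel columns grow to the right and rows downward; lengths in m; the calibration is good to about 2 mm. A picture is of the moment at which its call begins. camera_info takes no time and is no camera call.
- manip.job_done(): hands the job in, once; it reports no verdict.
The state is a dict: "time": time; "joint_pos": joint angles; "joint_vel": joint speeds; "joint_efforts": joint torques, N m; "tool_pos": TCP position; "tool_rot": TCP orientation; "contact_force": force on the tool from outside, world axes, zero at the start; "ft_torque": the same for the moment, N m; "gripper_width": opening from 0.0 (shut) to 1.0 (fully open).
Only numpy, scipy, OpenCV 4.12 (cv2) and the standard library are available. Lean on these libraries where they do the work, as an engineer would, in place of code of your own. Each camera call takes 0.05 s, during which the arm holds its last target. There are 200 camera calls.

## Working session

There is one attempt and no reset: what is moved stays moved. The work goes in short steps, Python scripts to look and compute and a tool call to move; the robot and the scene stay as the last step left them, time stands still between calls to the robot, and variables do not carry over. Pictures are saved under pics/ and viewed, on a budget of 10 in all, crops included, one or two more only if the job needs it, and the job is handed in when it is done.

Besides the shell and the picture viewer there is one more tool, called after "Call:" in YAML: its name, and indented under it one key for each argument. carry_out: Moves the arm, as the interface text tells. Scaled input: -1 to 1 covers 0.4 m each way for a shift and 0.5 rad each way for a turn. Its arguments: {"type":"object","properties":{"moves":{"type":"array"}},"required":["moves"]}

```bash
mkdir -p pics
python3 - <<'E'
from plant import manip
import cv2,numpy as np
for n in("scene","top"):
    cv2.imwrite(f"pics/{n}0.png",cv2.cvtColor(manip.grab_frame(n),cv2.COLOR_RGB2BGR))
    c=manip.camera_info(n);print(n,np.round(c["intrinsics"],1).tolist(),np.round(c["extrinsics"],4).tolist())
print(manip.state())
E
```

```text
scene [[480.6, 0.0, 278.7], [0.0, 480.6, 201.6], [0.0, 0.0, 1.0]] [[0.2544, 0.9671, -0.0029, -0.1511], [0.5177, -0.1387, -0.8442, -0.1972], [-0.8169, 0.2133, -0.536, 1.6772], [0.0, 0.0, 0.0, 1.0]]
top [[402.1, 0.0, 267.4], [0.0, 402.1, 213.4], [0.0, 0.0, 1.0]] [[0.0236, -0.9997, 0.0031, 0.0199], [-0.9946, -0.0238, -0.1014, 0.4749], [0.1015, -0.0007, -0.9948, 1.1851], [0.0, 0.0, 0.0, 1.0]]
{'time': 0.1, 'joint_pos': array([ 1.09499090e+00,  5.33059181e-02,  1.61414807e+00,  4.67867564e-06,
        1.47599506e+00, -1.18993280e-01]), 'joint_vel': array([ 0.00063251, -0.00014943, -0.00216537, -0.0008329 ,  0.00090524,
        0.00070497]), 'joint_efforts': array([ 4.98746540e-04, -3.94898951e+01, -3.71365285e+01, -1.28143993e-04,
        3.86243555e-03,  7.04469443e-06]), 'tool_pos': array([0.21804249, 0.58513668, 0.23018176]), 'tool_rot': array([-2.74219700e-04,  1.77461317e-01,  9.84127339e-01, -8.86766331e-04]), 'contact_force': array([-0.12269765, -0.61551626,  0.74940118]), 'ft_torque': array([ 0.02189928, -0.02998572,  0.04218497]), 'gripper_width': 1.0012339957835006}
```

View pics/top0.png

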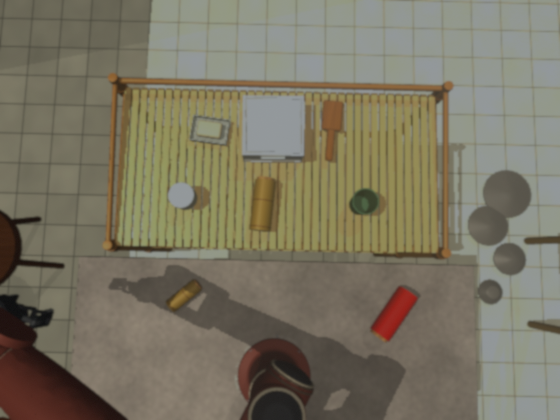

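View pics/scene0.png

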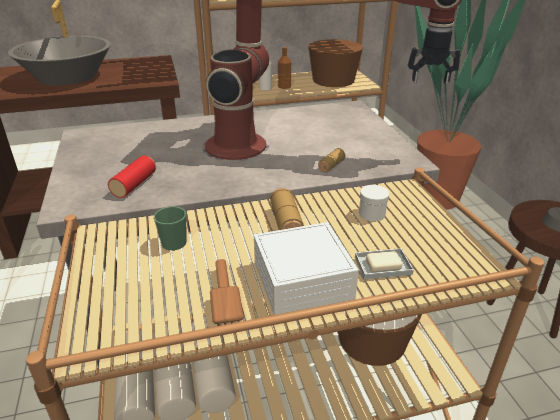

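The top view could be showing any of three things as the tube. The large tan cylinder lies before the box at top (263,204), a small tan one on the stone at (184,295), and a red one at (395,313). The description picks the one at (263,204), since it is not red and is the larger. The cup looks to be the green vessel at top (364,202), and the jar the white one at (181,196). I'll check this in one close crop.

```bash
cat > h.py <<'E'
import numpy as np,cv2
from plant import manip
def ray(n,uv,z):
    c=manip.camera_info(n);K=np.array(c["intrinsics"]);E=np.array(c["extrinsics"])
    R,t=E[:3,:3],E[:3,3];o=-R.T@t;d=R.T@np.linalg.inv(K)@np.array([*uv,1.]);return o+d*(z-o[2])/d[2]
def proj(n,p):
    c=manip.camera_info(n);E=np.array(c["extrinsics"]);q=np.array(c["intrinsics"])@(E[:3,:3]@np.array(p)+E[:3,3]);return q[:2]/q[2]
E
python3 - <<'E'
from h import *
a=cv2.imread("pics/top0.png")[85:245,160:400];a=cv2.resize(a,(720,480)[:2],interpolation=cv2.INTER_CUBIC)
b=cv2.imread("pics/scene0.png")[175:255,140:400];b=cv2.resize(b,(390,120))
cv2.imwrite("pics/crop1.png",np.vstack([a,np.pad(b,((0,0),(0,330),(0,0)))]))
im=cv2.imread("pics/top0.png");h=cv2.cvtColor(im,cv2.COLOR_BGR2HSV)
for p in[(263,204),(258,190),(250,204),(240,204),(263,222)]:print(p,h[p[1],p[0]])
for z in(0,.032):print(z,ray("top",(263,204),z),ray("top",(364,202),.085),ray("top",(181,196),.072))
for uv in[(242,98),(305,97),(305,160),(243,160)]:print(uv,ray("top",uv,.088))
E
```

```text
(263, 204) [ 20 156 136]
(258, 190) [ 21 156 129]
(250, 204) [ 23 110 139]
(240, 204) [ 29  95 148]
(263, 222) [ 21 159 127]
0 [0.50562668 0.04517609 0.        ] [ 0.50766442 -0.24493191  0.085     ] [0.51425539 0.2825831  0.072     ]
0.032 [0.50161074 0.04483284 0.032     ] [ 0.50766442 -0.24493191  0.085     ] [0.51425539 0.2825831  0.072     ]
(242, 98) [0.80626333 0.11352706 0.088     ]
(305, 97) [ 0.81388883 -0.07120469  0.088     ]
(305, 160) [ 0.62546973 -0.07385411  0.088     ]
(243, 160) [0.62111941 0.10509298 0.088     ]
```

View pics/crop1.png

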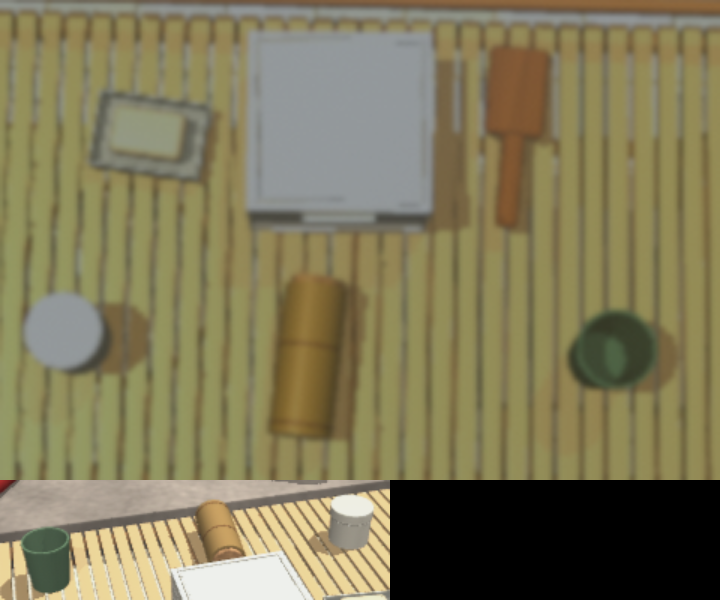

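The crop confirms the choice. The tan tube is at crop (307,357), the open green cup at (613,350) and the lidded white jar at (65,332). Next I'll measure them.

```bash
cat >> h.py <<'E'
def tube(im_rgb,show=True):
    h=cv2.cvtColor(im_rgb,cv2.COLOR_RGB2HSV);m=cv2.inRange(h,(14,135,60),(25,255,255));m[:165]=0;m[245:]=0;m[:,:150]=0;m[:,400:]=0
    m=cv2.morphologyEx(m,cv2.MORPH_OPEN,np.ones((5,5)))
    cs,_=cv2.findContours(m,0,2);c=max(cs,key=cv2.contourArea)
    r=cv2.minAreaRect(c);b=cv2.boxPoints(r);return r,b,[ray("top",p,.032)[:2] for p in b]
E
python3 - <<'E'
from h import *
im=cv2.cvtColor(cv2.imread("pics/top0.png"),cv2.COLOR_BGR2RGB)
r,b,w=tube(im);print(r,b,np.round(w,4).tolist(),np.round(np.mean(w,0),4))
h=cv2.cvtColor(im,cv2.COLOR_RGB2HSV)
def rect(m,z):
    cs,_=cv2.findContours(m,0,2);c=max(cs,key=cv2.contourArea);b=cv2.boxPoints(cv2.minAreaRect(c));print(b.tolist(),np.round([ray("top",p,z)[:2] for p in b],4).tolist());return c
m=cv2.inRange(h,(0,0,110),(179,50,255));m[:85]=0;m[170:]=0;m[:,:235]=0;m[:,315:]=0
rect(m,.088)
m=cv2.inRange(h,(45,60,0),(95,255,255));m[:170]=0;m[230:]=0;m[:,:330]=0;m[:,400:]=0
c=rect(m,.085);(u,r)=cv2.minEnclosingCircle(c);print(u,r,ray("top",u,.085))
E
```

```text
((261.9098815917969, 202.99180603027344), (19.55571937561035, 52.32965850830078), 5.194429397583008) [[249.80331 228.16394]
 [254.54105 176.0492 ]
 [274.01645 177.81967]
 [269.27872 229.93442]] [[0.4282, 0.0823], [0.5859, 0.0724], [0.5819, 0.0136], [0.4243, 0.0242]] [0.5051 0.0481]
[[242.0, 95.0], [305.0, 95.0], [305.0, 162.0], [242.0, 162.0]] [[0.8154, 0.1138], [0.82, -0.0711], [0.6196, -0.0739], [0.6152, 0.1078]]
[[352.0, 197.0], [368.0, 197.0], [368.0, 213.0], [352.0, 213.0]] [[0.5213, -0.2105], [0.5224, -0.2564], [0.4762, -0.2563], [0.4751, -0.2106]]
(359.5416564941406, 204.2291717529297) 9.108948707580566 [ 0.50092027 -0.23215212  0.085     ]
```

Call:
carry_out:
  moves:
    - [0,-0.56,-0.49,0,0,0,-0.584]
    - [0,-0.56,-0.49,0,0,0,-0.584]
    - [0,-0.56,-0.49,0,0,0,-0.584]
    - [0,-0.56,-0.49,0,0,0,-0.584]
    - [0,-0.56,-0.49,0,0,0,-0.584]
    - [0,-0.56,-0.49,0,0,0,-0.584]
    - [0,-0.56,-0.49,0,0,0,-0.584]
    - [0,-0.56,-0.49,0,0,0,-0.584]

```text
time: 0.77
tool_pos: [0.3617, 0.3193, 0.2308]
tool_rot: [0.0, 0.035, 0.999, -0.001]
contact_force: [0.9, -0.8, -0.6]
gripper_width: -0.002
```

Call:
carry_out:
  moves:
    - [0,-0.395,-0.615,0.3,0,0,0]
    - [0,-0.395,-0.615,0.3,0,0,0]
    - [0,-0.395,-0.615,0.3,0,0,0]
    - [0,-0.395,-0.615,0.3,0,0,0]
    - [0,-0.395,-0.615,0.3,0,0,0]
    - [0,-0.395,-0.615,0.3,0,0,0]
    - [0,-0.395,-0.615,0.3,0,0,0]
    - [0,-0.395,-0.615,0.3,0,0,0]

```text
time: 1.43
tool_pos: [0.5016, 0.0652, 0.1092]
tool_rot: [-0.001, 0.034, 0.999, -0.0]
contact_force: [0.6, -0.3, -0.9]
gripper_width: 0.002
```

Run:
```python
from h import *
a=manip.grab_frame("top");b=manip.grab_frame("scene")
cv2.imwrite("pics/t1.png",cv2.cvtColor(a,4));cv2.imwrite("pics/s1.png",cv2.cvtColor(b,4))
a=cv2.resize(a[150:250,200:340],(700,500)[:2]);b=b[150:250,230:370];b=cv2.resize(b,(700,500))
b=cv2.resize(b,(560,400));a=cv2.resize(a,(280,200));cv2.imwrite("pics/c2.png",cv2.cvtColor(np.vstack([b,np.pad(a,((0,0),(0,280),(0,0)))]),4))
print(manip.state()["tool_pos"],manip.state()["contact_force"])
```

```text
[0.50102399 0.06551991 0.10883285] [-0.27517613  0.55460702  0.89308167]
```

View pics/c2.png

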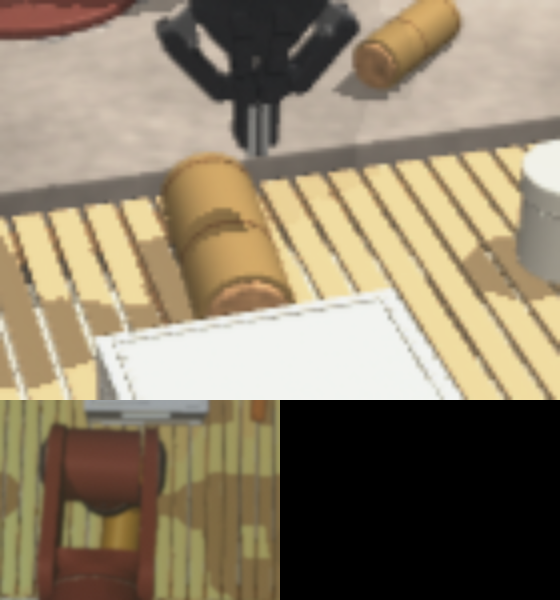

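The scene view shows the cork at the end towards the box (crop 250,300). The fingertips (crop 258,150) are just above the tube and slightly to its left. Going down to touch it.

Call:
carry_out:
  moves:
    - [0,0,-0.018,0.06,0,0,0]
    - [0,0,-0.018,0.09,0,0,0]
    - [0,0,-0.018,0.1,0,0,0]
    - [0,0,-0.018,0.105,0,0,0]
    - [0,0,-0.018,0.1075,0,0,0]
    - [0,0,-0.018,0.11,0,0,0]
    - [0,0,-0.018,0.11,0,0,0]

```text
time: 2.12
tool_pos: [0.5015, 0.0613, 0.0681]
tool_rot: [0.001, 0.032, 0.999, 0.0]
contact_force: [-0.1, -0.5, 0.2]
gripper_width: 0.005
```

Call:
carry_out:
  moves:
    - [0,0,-0.008,0.0025,0,0,0]
    - [0,0,-0.008,0.005,0,0,0]
    - [0,0,-0.008,0.0075,0,0,0]
    - [0,0,-0.008,0.0075,0,0,0]

```text
time: 2.45
tool_pos: [0.5007, 0.0576, 0.0642]
tool_rot: [-0.0, 0.033, 0.999, 0.0]
contact_force: [-0.7, -0.5, 0.7]
gripper_width: -0.0
```

Call:
carry_out:
  moves:
    - [0,0,0,0.0025,0,0,0]
    - [0,0,0,0.0025,0,0,0]
    - [0,0,0,0.0025,0,0,0]

```text
time: 2.7
tool_pos: [0.5009, 0.0577, 0.0635]
tool_rot: [0.0, 0.032, 0.999, 0.0]
contact_force: [0.3, -0.3, 1.6]
gripper_width: -0.001
```

Call:
carry_out:
  moves:
    - [0,0,0,0.0025,0,0,0]
    - [0,0,0,0.0025,0,0,0]
    - [0,0,0,0.0025,0,0,0]

```text
time: 2.95
tool_pos: [0.5011, 0.0578, 0.0632]
tool_rot: [0.0, 0.032, 0.999, 0.0]
contact_force: [-2.3, 0.8, 5.7]
gripper_width: -0.0
```

Call:
carry_out:
  moves:
    - [0,0,-0.01,0,0,0,0]
    - [0,0,-0.02,0,0,0,0]
    - [0,0,-0.03,0,0,0,0]
    - [0,0,-0.04,0,0,0,0]
    - [0,0,-0.05,0,0,0,0]
    - [0,0,-0.06,0,0,0,0]
    - [0,0,-0.06,0,0,0,0]

```text
time: 3.53
tool_pos: [0.499, 0.0333, 0.0639]
tool_rot: [-0.001, 0.033, 0.999, -0.0]
contact_force: [-7.1, -0.7, 12.2]
gripper_width: -0.0
```

Run:
```python
from h import *
b=manip.grab_frame("scene");cv2.imwrite("pics/s2.png",cv2.cvtColor(b,4))
o=cv2.imread("pics/s1.png")
f=lambda a:cv2.resize(a[150:240,220:350],(520,300)[:2])
cv2.imwrite("pics/c3.png",np.vstack([f(o),f(cv2.cvtColor(b,4))]));print(manip.state()["contact_force"])
```

```text
[-6.29152618 -0.28370231 11.11070429]
```

View pics/c3.png

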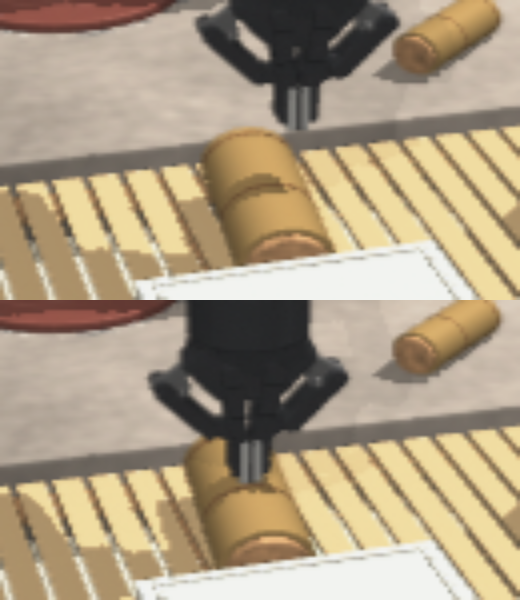

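The tube rolled about 12 mm. In the second view, crop (250,480), the fingers now stand on its crown. I'll ease the press slightly and go on.

Call:
carry_out:
  moves:
    - [0,0,-0.005,-0.0025,0,0,0]
    - [0,0,-0.015,-0.0025,0,0,0]
    - [0,0,-0.025,-0.0025,0,0,0]
    - [0,0,-0.035,-0.0025,0,0,0]
    - [0,0,-0.045,-0.0025,0,0,0]
    - [0,0,-0.05,-0.0025,0,0,0]

```text
time: 4.08
tool_pos: [0.4979, 0.0131, 0.0636]
tool_rot: [-0.0, 0.033, 0.999, -0.0]
contact_force: [-2.7, 0.3, 5.2]
gripper_width: 0.001
```

Call:
carry_out:
  moves:
    - [0,0,-0.005,-0.01,0,0,0]
    - [0,0,-0.005,-0.025,0,0,0]
    - [0,0,0.06,-0.025,0,0,0]
    - [0,0,0.06,-0.025,0,0,0]
    - [0,0,0.06,-0.01,0,0,0]
    - [0,0,0.06,-0.003,0,0,0]
    - [0,0,0.06,0,0,0,0]
    - [0,0,0.06,0,0,0,0]

```text
time: 4.75
tool_pos: [0.4991, 0.0374, 0.0629]
tool_rot: [-0.001, 0.033, 0.999, 0.0]
contact_force: [-0.1, 0.1, 0.6]
gripper_width: -0.003
```

Run:
```python
from h import *
b=manip.grab_frame("scene")
cv2.imwrite("pics/c4.png",cv2.resize(cv2.cvtColor(b,4)[150:240,220:350],(520,360)));print(manip.state()["contact_force"])
```

```text
[-0.74070967 -1.02259467  0.44275289]
```

View pics/c4.png

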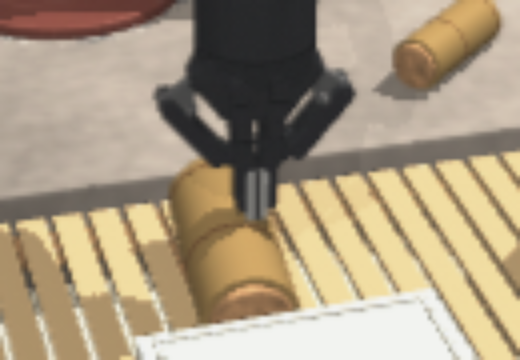

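The tips (crop 257,215) stand just to the right of the crown, not touching it. The tube coasted a few mm. I'll move in a little, press and stroke.

Call:
carry_out:
  moves:
    - [0,0,-0.005,-0.006,0,0,0]
    - [0,0,-0.017,-0.006,0,0,0]
    - [0,0,-0.017,-0.001,0,0,0]
    - [0,0,-0.017,0,0,0,0]

```text
time: 5.13
tool_pos: [0.4996, 0.0304, 0.0639]
tool_rot: [0.001, 0.033, 0.999, -0.0]
contact_force: [-0.9, -0.8, 4.0]
gripper_width: -0.0
```

Now a full stroke of 44 mm.

Call:
carry_out:
  moves:
    - [0,0,-0.01,0,0,0,0]
    - [0,0,-0.025,0,0,0,0]
    - [0,0,-0.04,0,0,0,0]
    - [0,0,-0.055,0,0,0,0]
    - [0,0,-0.07,0,0,0,0]
    - [0,0,-0.085,0,0,0,0]
    - [0,0,-0.1,0,0,0,0]
    - [0,0,-0.11,0,0,0,0]

```text
time: 5.8
tool_pos: [0.4958, -0.0138, 0.063]
tool_rot: [-0.0, 0.033, 0.999, -0.0]
contact_force: [0.2, 0.3, 1.1]
gripper_width: 0.0
```

Call:
carry_out:
  moves:
    - [0,0,0,-0.015,0,0,0]
    - [0,0,0.03,-0.025,0,0,0]
    - [0,0,0.055,-0.02,0,0,0]
    - [0,0,0.055,-0.006,0,0,0]
    - [0,0,0.055,-0.002,0,0,0]
    - [0,0,0.055,-0.001,0,0,0]
    - [0,0,0.055,0.0005,0,0,0]
    - [0,0,0.055,0.0005,0,0,0]

```text
time: 6.47
tool_pos: [0.4973, 0.0092, 0.0634]
tool_rot: [-0.001, 0.032, 0.999, 0.0]
contact_force: [-3.0, 1.3, 6.3]
gripper_width: 0.002
```

Call:
carry_out:
  moves:
    - [0,0,-0.01,-0.0005,0,0,0]
    - [0,0,-0.025,-0.001,0,0,0]
    - [0,0,-0.04,-0.001,0,0,0]
    - [0,0,-0.055,-0.001,0,0,0]
    - [0,0,-0.07,-0.001,0,0,0]
    - [0,0,-0.085,-0.001,0,0,0]
    - [0,0,-0.1,-0.001,0,0,0]
    - [0,0,-0.105,-0.001,0,0,0]

```text
time: 7.13
tool_pos: [0.494, -0.0337, 0.0636]
tool_rot: [-0.001, 0.033, 0.999, -0.0]
contact_force: [-4.3, -0.1, 5.4]
gripper_width: 0.0
```

Call:
carry_out:
  moves:
    - [0,0,0,-0.015,0,0,0]
    - [0,0,0.03,-0.025,0,0,0]
    - [0,0,0.055,-0.02,0,0,0]
    - [0,0,0.055,-0.006,0,0,0]
    - [0,0,0.055,-0.002,0,0,0]
    - [0,0,0.055,-0.001,0,0,0]
    - [0,0,0.055,0.001,0,0,0]
    - [0,0,0.055,0.001,0,0,0]

```text
time: 7.8
tool_pos: [0.4959, -0.0109, 0.0631]
tool_rot: [-0.001, 0.032, 0.999, 0.0]
contact_force: [-2.9, 1.4, 2.8]
gripper_width: -0.001
```

Run:
```python
from h import *
b=manip.grab_frame("scene");a=manip.grab_frame("top")
cv2.imwrite("pics/c5.png",cv2.cvtColor(np.vstack([cv2.resize(b[150:240,180:350],(680,360)),cv2.resize(a[150:230,200:400],(680,230))]),4));print(manip.state()["contact_force"])
```

```text
[-3.02625127  1.39184211  3.32498291]
```

View pics/c5.png

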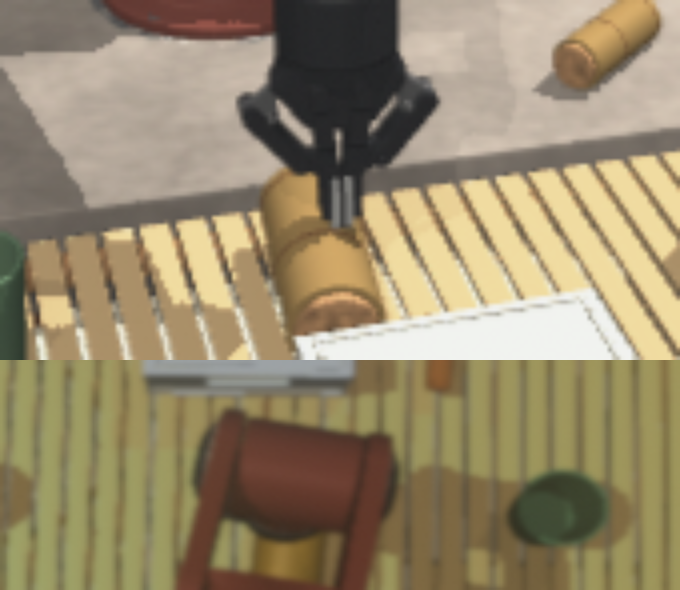

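The tips (crop 340,225) sit on the right shoulder of the crown. The tube keeps its direction, and the cup (bottom 560,508) is still far off. I'll continue stroking.

Call:
carry_out:
  moves:
    - [0,0,-0.01,0,0,0,0]
    - [0,0,-0.025,-0.001,0,0,0]
    - [0,0,-0.04,-0.001,0,0,0]
    - [0,0,-0.055,-0.001,0,0,0]
    - [0,0,-0.07,-0.001,0,0,0]
    - [0,0,-0.085,-0.001,0,0,0]
    - [0,0,-0.1,-0.001,0,0,0]
    - [0,0,-0.105,-0.001,0,0,0]

```text
time: 8.57
tool_pos: [0.4929, -0.054, 0.0639]
tool_rot: [-0.001, 0.033, 0.999, -0.0]
contact_force: [-5.3, -0.7, 6.0]
gripper_width: 0.004
```

Call:
carry_out:
  moves:
    - [0,0,0,-0.015,0,0,0]
    - [0,0,0.03,-0.025,0,0,0]
    - [0,0,0.054,-0.02,0,0,0]
    - [0,0,0.054,-0.006,0,0,0]
    - [0,0,0.054,-0.002,0,0,0]
    - [0,0,0.054,-0.001,0,0,0]
    - [0,0,0.054,0.001,0,0,0]
    - [0,0,0.054,0.001,0,0,0]

```text
time: 9.23
tool_pos: [0.4947, -0.0313, 0.0628]
tool_rot: [-0.001, 0.032, 0.999, 0.0]
contact_force: [-0.3, 0.5, 0.3]
gripper_width: 0.004
```

Call:
carry_out:
  moves:
    - [0,0,0,-0.005,0,0,0]
    - [0,0,-0.012,-0.005,0,0,0]
    - [0,0,-0.012,-0.002,0,0,0]
    - [0,0,-0.012,0,0,0,0]
    - [0,0,-0.012,0,0,0,0]

```text
time: 9.65
tool_pos: [0.4951, -0.0365, 0.0637]
tool_rot: [0.0, 0.033, 0.999, -0.0]
contact_force: [-0.7, -0.1, 2.4]
gripper_width: 0.002
```

Call:
carry_out:
  moves:
    - [0,0,-0.01,0.001,0,0,0]
    - [0,0,-0.025,0.001,0,0,0]
    - [0,0,-0.04,0.001,0,0,0]
    - [0,0,-0.055,0.001,0,0,0]
    - [0,0,-0.07,0.001,0,0,0]
    - [0,0,-0.085,0.001,0,0,0]
    - [0,0,-0.1,0.001,0,0,0]
    - [0,0,-0.105,0.001,0,0,0]

```text
time: 10.32
tool_pos: [0.4916, -0.079, 0.0634]
tool_rot: [-0.001, 0.033, 0.999, -0.0]
contact_force: [-4.1, -0.4, 5.7]
gripper_width: 0.001
```

Call:
carry_out:
  moves:
    - [0,0,0,-0.015,0,0,0]
    - [0,0,0.03,-0.025,0,0,0]
    - [0,0,0.05,-0.02,0,0,0]
    - [0,0,0.05,-0.006,0,0,0]
    - [0,0,0.05,-0.002,0,0,0]
    - [0,0,0.05,-0.001,0,0,0]
    - [0,0,0.05,0,0,0,0]
    - [0,0,0.05,0,0,0,0]

```text
time: 10.98
tool_pos: [0.4934, -0.0578, 0.0634]
tool_rot: [-0.0, 0.032, 0.999, 0.0]
contact_force: [-3.4, 1.2, 8.5]
gripper_width: 0.004
```

Run:
```python
from h import *
b=manip.grab_frame("scene");a=manip.grab_frame("top")
cv2.imwrite("pics/c6.png",cv2.cvtColor(np.vstack([cv2.resize(b[150:250,150:320],(680,370)),cv2.resize(a[150:230,200:400],(680,230))]),4));print(manip.state()["contact_force"])
```

```text
[-3.55621944  0.7083916   8.1958714 ]
```

View pics/c6.png

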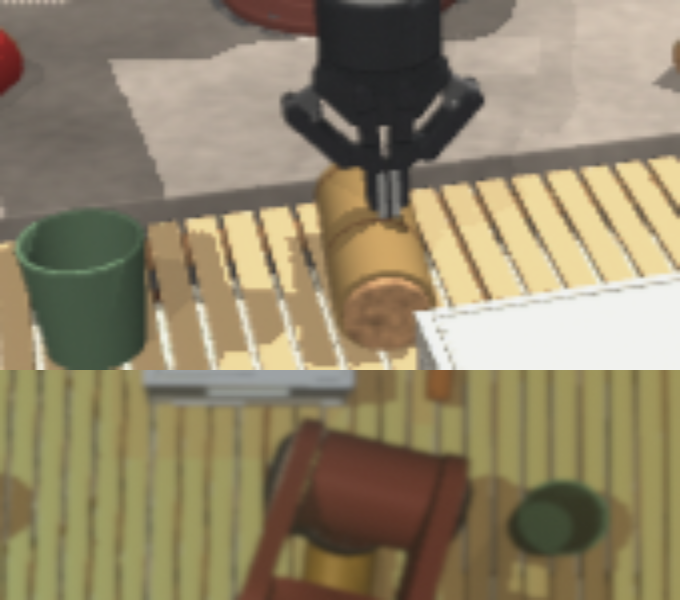

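The cork face is at crop (388,312) and the cup at (85,285), with the roll still straight. About 70 mm remain, which is three strokes.

Call:
carry_out:
  moves:
    - [0,0,-0.01,-0.001,0,0,0]
    - [0,0,-0.025,-0.002,0,0,0]
    - [0,0,-0.04,-0.002,0,0,0]
    - [0,0,-0.055,-0.002,0,0,0]
    - [0,0,-0.07,-0.002,0,0,0]
    - [0,0,-0.085,-0.002,0,0,0]
    - [0,0,-0.1,-0.002,0,0,0]
    - [0,0,-0.105,-0.002,0,0,0]

```text
time: 11.75
tool_pos: [0.4898, -0.1005, 0.0635]
tool_rot: [-0.001, 0.032, 0.999, -0.0]
contact_force: [-3.8, 0.3, 5.1]
gripper_width: 0.001
```

Call:
carry_out:
  moves:
    - [0,0,0,-0.015,0,0,0]
    - [0,0,0.03,-0.025,0,0,0]
    - [0,0,0.05,-0.02,0,0,0]
    - [0,0,0.05,-0.006,0,0,0]
    - [0,0,0.05,-0.002,0,0,0]
    - [0,0,0.05,0,0,0,0]
    - [0,0,0.05,0.001,0,0,0]
    - [0,0,0.05,0.001,0,0,0]

```text
time: 12.42
tool_pos: [0.4915, -0.0798, 0.0635]
tool_rot: [-0.001, 0.032, 0.999, 0.0]
contact_force: [-4.6, 1.1, 6.5]
gripper_width: -0.002
```

Call:
carry_out:
  moves:
    - [0,0,-0.01,0,0,0,0]
    - [0,0,-0.025,-0.001,0,0,0]
    - [0,0,-0.04,-0.001,0,0,0]
    - [0,0,-0.055,-0.001,0,0,0]
    - [0,0,-0.07,-0.001,0,0,0]
    - [0,0,-0.085,-0.001,0,0,0]
    - [0,0,-0.1,-0.001,0,0,0]
    - [0,0,-0.105,-0.001,0,0,0]

```text
time: 13.08
tool_pos: [0.4883, -0.1225, 0.0635]
tool_rot: [-0.001, 0.032, 0.999, -0.0]
contact_force: [-3.0, 0.4, 5.4]
gripper_width: -0.001
```

Call:
carry_out:
  moves:
    - [0,0,0,-0.015,0,0,0]
    - [0,0,0.03,-0.025,0,0,0]
    - [0,0,0.05,-0.02,0,0,0]
    - [0,0,0.05,-0.006,0,0,0]
    - [0,0,0.05,-0.002,0,0,0]
    - [0,0,0.05,0,0,0,0]
    - [0,0,0.05,0.001,0,0,0]
    - [0,0,0.05,0.001,0,0,0]

```text
time: 13.75
tool_pos: [0.4901, -0.1018, 0.0635]
tool_rot: [-0.001, 0.032, 0.999, 0.0]
contact_force: [-3.4, 1.0, 8.2]
gripper_width: -0.002
```

Call:
carry_out:
  moves:
    - [0,0,-0.01,-0.001,0,0,0]
    - [0,0,-0.025,-0.002,0,0,0]
    - [0,0,-0.045,-0.002,0,0,0]
    - [0,0,-0.065,-0.002,0,0,0]
    - [0,0,-0.085,-0.002,0,0,0]
    - [0,0,-0.1,-0.002,0,0,0]
    - [0,0,-0.11,-0.002,0,0,0]
    - [0,0,-0.11,-0.002,0,0,0]

```text
time: 14.42
tool_pos: [0.4875, -0.1465, 0.0635]
tool_rot: [-0.0, 0.033, 0.999, -0.0]
contact_force: [-0.1, 0.0, 1.3]
gripper_width: 0.001
```

Call:
carry_out:
  moves:
    - [0,0,0,-0.01,0,0,0]
    - [0,0,0,-0.03,0,0,0]
    - [0,0,0,-0.1,0,0,0]
    - [0,0,0,-0.2,0,0,0]
    - [0,0,0,-0.3,0,0,0]
    - [0,0,0,-0.4,0,0,0]
    - [0,0,0,-0.4,0,0,0]

```text
time: 15.0
tool_pos: [0.492, -0.1474, 0.2352]
tool_rot: [0.008, 0.032, 0.999, -0.003]
contact_force: [0.4, -0.3, 0.8]
gripper_width: 0.003
```

Call:
carry_out:
  moves:
    - [0,0,0.9,0,0,0,0]
    - [0,0,0.9,0,0,0,0]
    - [0,0,0.9,0,0,0,0]
    - [0,0,0.9,0,0,0,0]
    - [0,0,0.9,0,0,0,0]
    - [0,0,0.9,0,0,0,0]
    - [0,0,0.9,0,0,0,0]
    - [0,0,0.9,0,0,0,0]

```text
time: 15.67
tool_pos: [0.5088, 0.1893, 0.2246]
tool_rot: [0.001, 0.032, 0.999, 0.0]
contact_force: [0.0, -1.0, -0.4]
gripper_width: -0.0
```

Run:
```python
from h import *
b=manip.grab_frame("scene");a=manip.grab_frame("top")
cv2.imwrite("pics/t7.png",cv2.cvtColor(a,4))
r,bx,w=tube(a);print(r,np.round(w,4).tolist(),np.mean(w,0))
r,bx,w=tube(manip.grab_frame("top"));print(np.mean(w,0))
cv2.imwrite("pics/c7.png",cv2.cvtColor(np.vstack([cv2.resize(b[150:260,150:350],(600,330)),cv2.resize(a[150:240,200:400],(600,270))]),4))
```

```text
((323.22308349609375, 209.71539306640625), (18.729244232177734, 52.46669387817383), 7.125016689300537) [[0.4134, -0.0991], [0.5707, -0.1167], [0.565, -0.1728], [0.4078, -0.1544]] [ 0.48922422 -0.13576374]
[ 0.48928164 -0.13630012]
```

View pics/c7.png

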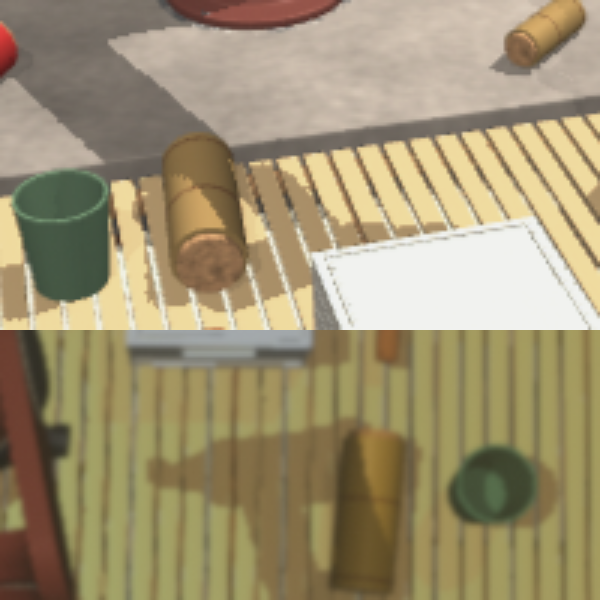

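The tube (bottom 368,510) lies between the drawer's way and the cup (493,485) and touches neither. Before handing in I'll check that it is at rest.

Run:
```python
from h import *
for i in range(12):
    a=manip.grab_frame("top")
    if i%4==3: r,bx,w=tube(a);print(np.round(w,4).tolist(),np.mean(w,0))
o=cv2.imread("pics/top0.png");a=cv2.cvtColor(a,4)
for n,(x0,y0,x1,y1) in dict(cup=(345,185,385,220),brush=(320,98,345,162),box=(240,92,308,164),dish=(188,112,232,146)).items():
    print(n,np.abs(o[y0:y1,x0:x1].astype(int)-a[y0:y1,x0:x1]).mean().round(1))
s=manip.state();print(s["time"],s["contact_force"])
```

```text
[[0.4133, -0.0964], [0.5705, -0.1109], [0.5655, -0.171], [0.4085, -0.1558]] [ 0.48942739 -0.13354684]
[[0.4138, -0.0951], [0.5711, -0.1127], [0.565, -0.1728], [0.4078, -0.1544]] [ 0.48943066 -0.13373478]
[[0.4128, -0.0966], [0.57, -0.1103], [0.5654, -0.17], [0.4083, -0.1555]] [ 0.48910748 -0.13307009]
cup 9.3
brush 10.8
box 15.3
dish 15.2
16.4167 [-0.48647274  0.28651439 -0.08954058]
```

```bash
python3 -c "
from plant import manip;manip.job_done()"
```

```text
the job is handed in; nothing more can be done
```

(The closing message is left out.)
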